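# Fish the lost room key out of the umbrella tray with tongs

### The job

Clear the way to the room key lost under the wire guard of the umbrella tray: push the guard fully back under the tin box, and only then turn the swivel catch fully across its front to lock it open. Then take up the steel tongs, close them on the key's wooden fob and finish while still holding the tongs squeezed, with the fob pinched between the jaws and the whole key held still at least 10 cm above the table. Never touch the key with the robot itself, and leave the other things where they are.

Things in the scene. Friction and masses are not known exactly. Their poses are not given: they have to be found in the camera images.
- stand: Fixed umbrella stand. Origin on the table under the tray; z up. Terracotta tray: outer x -95..95, y -190..210 mm, walls 8 mm thick, 30 mm high, floor top at z 8 mm. A grey tin box with a flap hangs on a panel over the +y end (x -100..100, y 115..242, z 90..300 mm).
- guard (a joint): Slide of the steel wire guard over the tray, m: 0 = fully forward, 0.17 = fully back (stop), moving to stand +y under the box. Starts at 0 to 0.03; friction 1.5 N, no spring. Guard 186 mm wide (x), 160 mm long (y), at z 31..51 mm; at 0 it covers stand y -180..-20 mm, at 0.17 y -10..150 mm. Bars about 30 mm apart.
- guard_tab (a point): Middle of the top edge of the upright push tab on the guard's front (-y) edge; tab 40 mm wide (stand x), 8 mm thick (stand y), 38 mm tall below this point, its top 85 mm above the table. Frame parallel to the stand's.
- catch (a joint): Swivel catch on an upright axis, rad: 0 = arm along stand -y, beside the tray; 1.57 = fully across (stop), arm along stand -x in front of the pushed-back guard. Turns clockwise from above, starts at 0 to 0.25, stays where left; about 1 N at the peg moves it. Nothing physical stops it from being turned too early.
- catch_hinge (a point): Point on the catch's upright axis, 34 mm above the table, outside the tray's +x wall at stand (105, -22) mm.
- catch_peg (a point): Centre of the top of the catch's upright brass peg: 12 mm thick, free for 24 mm below this point, 50 mm from the axis, top 82 mm above the table.
- tongs: Steel serving tongs, sprung open, standing on a pivot post (20 mm thick, 56 mm high) and two jaw plates. Origin at the post's foot, x along the middle line to the jaws (true while open), z up. Arms at 45 mm height. Jaw plates: 20 mm long (x), 4 mm thick, z 0..54 mm, centred at x = 170 mm, 68 mm apart inside when open. 130 g, balanced near the grip blocks. Body = post and +y arm.
- jaw: The -y arm of the tongs with its jaw; origin at the tongs' origin, turning about z against the tongs' frame as they are squeezed: 0 open, 0.22 rad with jaws 30 mm apart, at most 0.33. The spring pushes each grip block out with about 6 N when open, 10 N with jaws 30 mm apart; the jaws spring open again if the blocks are let go.
- tongs_grip (a point): Point midway between the tongs' two black grip blocks when open, at x = 95, z = 45 mm in the tongs' frame, same axes. Blocks 26 mm high (z 32..58); outer finger faces 32 mm long (x), 59 mm apart when open, 38 mm with the jaws 30 mm apart; a 3 mm lip at each end of a face (65 mm over the lips). Squeezing by 1 mm closes the jaws by 1.8 mm.
- key: The lost room key, loose on the tray floor under the guard: an upright round wooden fob 30 mm thick and 28 mm high (top edge narrowed), with a flat brass key fixed to its foot, lying along the body's +x, to 56 mm from the fob's axis and 5 mm high. Origin at the centre of the fob's underside, z up. 45 g.
- ferrule: Bystander: black rubber umbrella ferrule, 22 mm wide, 26 mm high, in the tray towards the box.
- brush: Bystander: shoe brush with wicker handle, 165 mm long, on the table; origin under it.
- dog: Bystander: white china dog figurine, 85 mm high; origin under its middle.
- bell: Bystander: pewter tray bell, 68 mm wide, 90 mm high; origin under its centre.
- polish: Bystander: round flat polish tin, 78 mm wide, 27 mm high; origin under its centre.
- doorkey: Bystander: plain brass door key without a fob, 75 mm long, lying flat on the table; origin under it.

How it is judged:
By the outcome, as a careful person would: the job done as asked, in the order asked, and still so for the second after the job is handed in, while the arm keeps its last pose, push and grip.
It also fails if it takes over 72 s, if anything falls off the work surface, if the arm or the gripper's body presses on something with over 40 N, if the wrist force passes 120 N, or if a joint passes its speed limit or range.

### The arm

A 6-joint arm with a two-finger parallel gripper is mounted at the origin on the work surface. World frame = base frame: x ahead of the robot, y to its left, z up, the work surface at z = 0. Lengths are in m, angles in rad, forces in N, time in s.
With the tool pointing down it reaches from about 0.25 to 0.725 m from the base axis. Payload 4 kg.
Tool frame: the origin (TCP) lies midway between the tips of the shut fingers; the grasp point (between the pads) lies 19 mm behind it; z points along the fingers, y is the line along which they close (so a half turn about z gives the same grasp; the last joint's range is limited). The gripper opens to 85 mm and grips with 20 to 120 N. Pads are 22 mm wide; open, the fingers measure 114 mm over their backs; the gripper's body (76 mm by 85 mm) begins 54 mm behind the grasp point. The pads swing forward as they close: fully open they stand 13 mm farther back than shut.
Start: joints at [-1.218, 0.241, 0.005, 1.335, 0, 1.571], TCP at [0.173, -0.469, 0.231] pointing down, gripper open.
Joint ranges: [-2.72, 2.72], [-1.05, 1.87], [-1.09, 1.28], [-1.99, 2.15], [-1.42, 1.44], [-3.14, 3.14]. Speed limits (rad/s): [2.79, 2.79, 3.14, 3.14, 3.14, 3.14].

### API

Orientations are given as a unit quaternion [x, y, z, w].
In Python, from workcell import bot gives the robot as it stands.
- The arm moves only by the tool move_arm, never from a script. Its argument "motion" is a list of rows, each an object of numbers: "x", "y", "z": the shift along the tool's x, y, z in cm; "yaw": the turn about the tool's z in degrees. A call has 1 to 20 rows; each row is the pose to reach, as a shift and turn from the pose commanded when the call began, along the tool's axes at that moment; what a row does not reach only later rows make up. A row lasts 1/8 s, in which the tool goes at most 62.5 mm and 10.7 degrees, less where a joint would pass 70% of its speed; a pose out of reach is approached as far as the arm can. A call with a gripper value outside its range is refused whole. "gripper" is the opening, from -1 (shut) to 1 (fully open), set as the call begins (left out, the last holds). The fingers move at their own pace and stop on an object; the grip force is fixed at half the most. Time passes only in rows, so rows that repeat a pose let the fingers close. It gives the time, the measured TCP pose, the force, the opening and the grip force at its end, in the units of the state.
- bot.get_obs(): the state, without advancing time (a new reading comes with each control period).
- bot.camera(name): name is "side" or "top"; returns the picture (480x640x3 uint8, blue, green, red); there is no depth.
- bot.camera_model(name): a dict with "K" (3x3 intrinsics, pixels), "dist" ([k1, k2, p1, p2, k3] as OpenCV has them; the pictures are not rectified), "world_from_camera" (4x4, takes a point from camera to world coordinates). Camera axes: x right, y down, z forward; pixel columns grow to the right and rows downward; lengths in m; the calibration is good to about 2 mm. A picture is of the moment at which its call begins. camera_model takes no time and is no camera call.
- bot.job_done(): hands the job in; it is judged then, once.
Trained networks look in the newest picture that a camera, given by its name, has taken for a name from the list of things; names that differ only in an ending like _2 or _b are one class to them, and where a whole thing is asked for, a point or a joint stands for the part that bears it (a point fixed in the world has none). Each returns a list of dicts, best first, with "score" (0 to 1); they miss things now and then, are a little off and sometimes report something else, mostly with a low value. They report only what shows in the picture. A call takes as long as a camera call.
- bot.cut_out(camera, name): "mask" (480x640 bool, what is visible of it) and "centre" ([row, column] in pixels, amid what is visible of it).
The state is a dict: "clock": time; "joint_pos": joint angles; "joint_vel": joint speeds; "tau": joint torques, N m; "eef_pos": TCP position; "tool_rot": TCP orientation; "ft_force": force on the tool from outside, world axes, zero at the start; "ft_torque": the same for the moment, N m; "grip_width": finger opening in m; "grasp_force": force on a finger pad.
Only numpy, scipy, OpenCV 4.12 (cv2) and the standard library are available. Lean on these libraries where they do the work, as an engineer would, in place of code of your own. Each camera call takes 0.05 s, during which the arm holds its last target. There are 200 camera calls.

## Working session

There is one attempt and no reset: what is moved stays moved. The work goes in short steps, Python scripts to look and compute and a tool call to move; the robot and the scene stay as the last step left them, time stands still between calls to the robot, and variables do not carry over. Pictures are saved under pics/ and viewed, at most 10 in all, crops included, and the job is handed in when it is done.

Besides the shell and the picture viewer there is one more tool, called after "Call:" by a JSON object that holds its "name" and its "arguments". move_arm: Moves the arm, as the interface text tells. Its arguments: {"type":"object","properties":{"motion":{"type":"array"},"gripper":{"type":"number"}},"required":["motion"]}

```bash
mkdir -p pics; ls; cat > h.py <<'E'
import numpy as np, cv2
from workcell import bot
from scipy.spatial.transform import Rotation as R
def ray(cam,rc):
    m=bot.camera_model(cam); K=np.array(m["K"]);d=np.array(m["dist"]);T=np.array(m["world_from_camera"])
    p=cv2.undistortPoints(np.array([[[rc[1],rc[0]]]],float),K,d)[0,0]
    return T[:3,3],T[:3,:3]@np.array([p[0],p[1],1.])
def at(cam,rc,z):
    o,v=ray(cam,rc); return o+v*(z-o[2])/v[2]
def proj(cam,P):
    m=bot.camera_model(cam); T=np.linalg.inv(np.array(m["world_from_camera"]))
    q,_=cv2.projectPoints(np.array(P,float).reshape(-1,1,3),cv2.Rodrigues(T[:3,:3])[0],T[:3,3],np.array(m["K"]),np.array(m["dist"])); return q[:,0]
def tri(a,b):
    (o,v),(p,w)=ray("top",a),ray("side",b); v/=np.linalg.norm(v);w/=np.linalg.norm(w)
    s=np.linalg.lstsq(np.c_[v,-w],p-o,rcond=None)[0]; A,B=o+s[0]*v,p+s[1]*w
    return (A+B)/2,np.linalg.norm(A-B)
E
python3 - <<'E'
from h import *
for c in("top","side"):
    cv2.imwrite(f"pics/{c}0.png",bot.camera(c))
    T=np.array(bot.camera_model(c)["world_from_camera"]); print(c,T.round(2).tolist())
    for n in["stand","guard","guard_tab","catch","catch_peg","catch_hinge","tongs","jaw","tongs_grip","key","ferrule","brush","dog","bell","polish","doorkey"]:
        try:
            r=bot.cut_out(c,n); print(n,[(round(x["score"],2),np.round(x["centre"]).tolist(),int(x["mask"].sum()),at(c,x["centre"],0.03).round(3).tolist()[:2]) for x in r[:2]])
        except Exception as e: print(n,e)
o=bot.get_obs();print(o["clock"],o["eef_pos"],R.from_quat(o["tool_rot"]).as_matrix().round(2).tolist())
E
```

```text
pics
top [[-0.03, -0.98, 0.18, 0.36], [-1.0, 0.03, -0.0, -0.11], [-0.0, -0.18, -0.98, 1.1], [0.0, 0.0, 0.0, 1.0]]
stand [(0.95, [236.0, 136.0], 22845, [0.577, 0.35])]
guard [(0.9, [234.0, 239.0], 1113, [0.573, 0.091])]
guard_tab [(0.78, [223.0, 235.0], 888, [0.601, 0.103])]
catch [(0.46, [273.0, 393.0], 670, [0.467, -0.286]), (0.45, [195.0, 222.0], 163, [0.676, 0.135])]
catch_peg [(0.62, [192.0, 220.0], 162, [0.683, 0.14]), (0.18, [190.0, 419.0], 361, [0.675, -0.363])]
catch_hinge [(0.77, [234.0, 133.0], 22628, [0.583, 0.358])]
tongs [(0.61, [271.0, 382.0], 682, [0.471, -0.258])]
jaw [(0.55, [263.0, 398.0], 200, [0.491, -0.298])]
tongs_grip [(0.57, [268.0, 396.0], 502, [0.477, -0.292])]
key [(0.47, [190.0, 358.0], 495, [0.678, -0.207]), (0.45, [229.0, 247.0], 149, [0.587, 0.073])]
ferrule [(0.53, [235.0, 188.0], 68, [0.575, 0.22])]
brush [(0.84, [224.0, 459.0], 1284, [0.583, -0.456])]
dog [(0.94, [191.0, 417.0], 394, [0.672, -0.357])]
bell [(0.65, [192.0, 357.0], 497, [0.673, -0.206])]
polish [(0.61, [301.0, 465.0], 875, [0.393, -0.456]), (0.6, [235.0, 134.0], 23067, [0.579, 0.355])]
[... 661 characters left out ...]
], 1327, [0.48, -0.272]), (0.22, [300.0, 282.0], 1309, [0.572, 0.002])]
jaw [(0.72, [200.0, 337.0], 724, [0.491, -0.317]), (0.58, [408.0, 242.0], 30604, [0.602, 0.238])]
tongs_grip [(0.64, [212.0, 336.0], 1462, [0.49, -0.272])]
key [(0.71, [333.0, 267.0], 301, [0.588, 0.084])]
ferrule []
brush [(0.82, [166.0, 305.0], 1117, [0.583, -0.441]), (0.59, [185.0, 268.0], 671, [0.664, -0.355])]
dog [(0.79, [186.0, 270.0], 653, [0.659, -0.354])]
bell [(0.69, [233.0, 244.0], 704, [0.687, -0.181])]
polish [(0.91, [175.0, 380.0], 638, [0.392, -0.422])]
doorkey [(0.5, [266.0, 250.0], 212, [0.654, -0.084])]
1.7 [ 0.17274863 -0.4691903   0.23130529] [[0.94, 0.35, 0.0], [0.35, -0.94, 0.0], [0.0, -0.0, -1.0]]
```

```bash
python3 - <<'E'
import cv2
a=cv2.imread("pics/top0.png")[150:330,90:490]; cv2.imwrite("pics/t0c.png",cv2.resize(a,(800,360),interpolation=cv2.INTER_CUBIC))
a=cv2.imread("pics/side0.png")[140:440,140:440]; cv2.imwrite("pics/s0c.png",cv2.resize(a,(600,600),interpolation=cv2.INTER_CUBIC))
E
```

```text
(no output)
```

View pics/t0c.png

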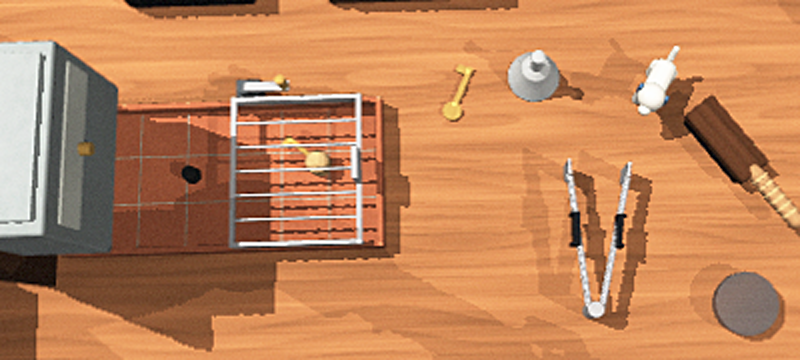

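View pics/s0c.png

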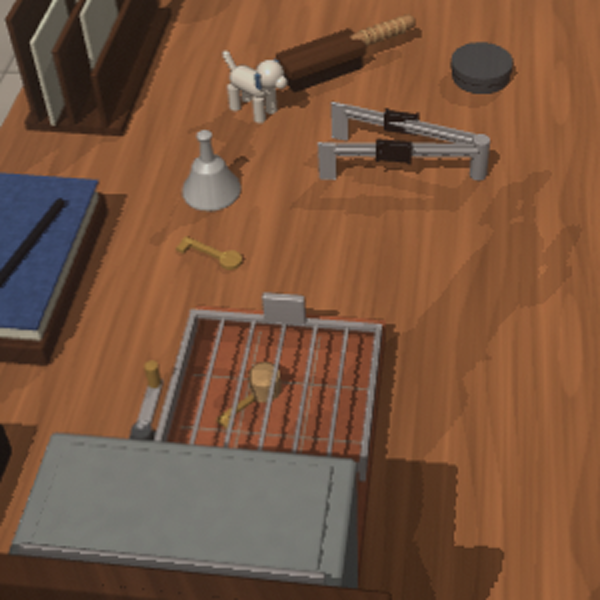

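Top view (crop = 2×, offset 90,150): tray front edge at col ~281, tab at (268,231), peg at (230,189), tongs post at (388,304) with jaws pointing up (world +x). The side view agrees. I'm computing positions next.

```bash
python3 - <<'E'
from h import *
for n,c,z in [("trayF+x",(281,198.5),.03),("trayF-x",(281.5,273.5),.03),("tab",(268,231.5),.085),("peg",(230.5,189.5),.082),("post",(388.5,304),.056),("jawL",(374.5,232.5),.054),("jawR",(404,233.5),.054),("blkL",(377.5,264.5),.058),("blkR",(399.5,265.5),.058),("fob",(248.5,229.5),.036),("keytip",(234,220.5),.013),("ferr",(186,237),.034),("guardfront-x",(270,271),.05),("guardfront+x",(270,198),.05)]:
    print(n,at("top",c[::-1],z).round(4)[:2])
for n,c,z in [("tab",(282.5,288.5),.085),("peg",(216,322),.082),("post",(380.5,209.5),.056),("jawL",(304,212.5),.054),("jawR",(310.5,192),.054),("fob",(272,324.5),.036)]:
    print("side",n,at("side",c[::-1],z).round(4)[:2])
E
```

```text
trayF+x [ 0.6621 -0.0132]
trayF-x [ 0.4727 -0.0124]
tab [0.567  0.0132]
peg [0.6734 0.1034]
post [ 0.3907 -0.2656]
jawL [ 0.5634 -0.2413]
jawR [ 0.5589 -0.3128]
blkL [ 0.4847 -0.2442]
blkR [ 0.4807 -0.2965]
fob [0.5834 0.0675]
keytip [0.6127 0.1083]
ferr [0.5694 0.2229]
guardfront-x [0.4774 0.0133]
guardfront+x [0.6585 0.0121]
side tab [0.5658 0.0192]
side peg [0.6719 0.1069]
side post [ 0.3885 -0.2612]
side jawL [ 0.5583 -0.2361]
side jawR [ 0.5524 -0.3102]
side fob [0.5806 0.0674]
```

```bash
cat >> h.py <<'E'
def st():
    o=bot.get_obs(); M=R.from_quat(o["tool_rot"]).as_matrix()
    print("t",round(o["clock"],2),"p",np.round(o["eef_pos"],4),"ang",round(np.degrees(np.arctan2(M[1,0],M[0,0])),1),"q",np.round(o["joint_pos"],2),"w",round(o["grip_width"],4),"F",np.round(o["ft_force"],1)); return np.array(o["eef_pos"]),M
def go(*T):
    "targets (x,y,z,angle_deg) -> rows, from the present pose"
    p,M=st(); a=np.degrees(np.arctan2(M[1,0],M[0,0]))
    for t in T: print(t,"->",(M.T@(np.array(t[:3])-p)*100).round(2),"yaw",round((a-t[3]+180)%360-180,1))
E
python3 -c "
from h import *
go((.567,-.035,.16,90),(.567,-.035,.062,90))"
```

```text
t 1.7 p [ 0.1727 -0.4692  0.2313] ang 20.2 q [-1.22  0.24  0.    1.34  0.    1.57] w 0.0853 F [-0.4 -0.2 -0.7]
(0.567, -0.035, 0.16, 90) -> [ 52.   -27.12   7.13] yaw -69.8
(0.567, -0.035, 0.062, 90) -> [ 52.   -27.12  16.93] yaw -69.8
```

Call:
{"name": "move_arm", "arguments": {"motion": [{"x":5.2,"y":-2.7,"z":0,"yaw":-9},{"x":10.4,"y":-5.4,"z":0,"yaw":-18},{"x":15.6,"y":-8.1,"z":0,"yaw":-27},{"x":20.8,"y":-10.8,"z":0,"yaw":-36},{"x":26,"y":-13.5,"z":0,"yaw":-45},{"x":31.2,"y":-16.3,"z":1,"yaw":-54},{"x":36.4,"y":-19,"z":3,"yaw":-63},{"x":41.6,"y":-21.7,"z":5,"yaw":-69.8},{"x":46.8,"y":-24.4,"z":7.1,"yaw":-69.8},{"x":52,"y":-27.1,"z":7.1,"yaw":-69.8},{"x":52,"y":-27.1,"z":7.1,"yaw":-69.8},{"x":52,"y":-27.1,"z":7.1,"yaw":-69.8},{"x":52,"y":-27.1,"z":12,"yaw":-69.8},{"x":52,"y":-27.1,"z":16.9,"yaw":-69.8},{"x":52,"y":-27.1,"z":16.9,"yaw":-69.8}], "gripper": -1}}

```text
clock: 3.58
eef_pos: [0.5624, -0.0364, 0.059]
tool_rot: [0.708, 0.706, -0.003, -0.003]
ft_force: [-0.2, -0.5, 0.4]
grip_width: 0.0001
grasp_force: 0.0
```

```bash
python3 -c "
from h import *
go((.567,.14,.062,90))"
```

```text
t 3.58 p [ 0.5624 -0.0364  0.059 ] ang 89.9 q [-0.06  0.5  -0.08  1.   -0.    1.51] w 0.0001 F [-0.2 -0.5  0.4]
(0.567, 0.14, 0.062, 90) -> [17.64  0.42 -0.29] yaw -0.1
```

Call:
{"name": "move_arm", "arguments": {"motion": [{"x":2,"y":0.4},{"x":3.2,"y":0.4},{"x":4.4,"y":0.4},{"x":5.8,"y":0.4},{"x":7.2,"y":0.4},{"x":8.6,"y":0.4},{"x":10,"y":0.4},{"x":11.4,"y":0.4},{"x":12.8,"y":0.4},{"x":14.2,"y":0.4},{"x":15.6,"y":0.4},{"x":16.6,"y":0.4},{"x":17.4,"y":0.4},{"x":17.4,"y":0.4}]}}

```text
invalid input at $.motion[0]: expected keys x, y, z, yaw
```

Call:
{"name": "move_arm", "arguments": {"motion": [{"x":0.4},{"x":0.8},{"x":1.1},{"x":1.1}]}}

```text
invalid input at $.motion[0]: expected keys x, y, z, yaw
```

Call:
{"name": "move_arm", "arguments": {"motion": [{"x":2,"y":0.4,"z":0,"yaw":0},{"x":3.2,"y":0.4,"z":0,"yaw":0},{"x":4.4,"y":0.4,"z":0,"yaw":0},{"x":5.8,"y":0.4,"z":0,"yaw":0},{"x":7.2,"y":0.4,"z":0,"yaw":0},{"x":8.6,"y":0.4,"z":0,"yaw":0},{"x":10,"y":0.4,"z":0,"yaw":0},{"x":11.4,"y":0.4,"z":0,"yaw":0},{"x":12.8,"y":0.4,"z":0,"yaw":0},{"x":14.2,"y":0.4,"z":0,"yaw":0},{"x":15.6,"y":0.4,"z":0,"yaw":0},{"x":16.6,"y":0.4,"z":0,"yaw":0},{"x":17.4,"y":0.4,"z":0,"yaw":0},{"x":17.4,"y":0.4,"z":0,"yaw":0}]}}

```text
clock: 5.32
eef_pos: [0.5711, 0.1398, 0.0622]
tool_rot: [0.707, 0.708, 0.0, -0.0]
ft_force: [1.1, -0.8, 0.0]
grip_width: 0.0002
grasp_force: 0.0
```

Call:
{"name": "move_arm", "arguments": {"motion": [{"x":0.5,"y":0,"z":0,"yaw":0},{"x":0.8,"y":0,"z":0,"yaw":0},{"x":1.0,"y":0,"z":0,"yaw":0},{"x":1.0,"y":0,"z":0,"yaw":0}]}}

```text
clock: 5.82
eef_pos: [0.5711, 0.1489, 0.0622]
tool_rot: [0.707, 0.707, 0.0, -0.0]
ft_force: [-1.0, -1.3, -0.6]
grip_width: 0.0004
grasp_force: 0.3
```

```bash
python3 - <<'E'
from h import *
st(); im=bot.camera("top"); cv2.imwrite("pics/t1.png",cv2.resize(im[170:290,180:300],(600,600),interpolation=cv2.INTER_CUBIC))
E
```

```text
t 5.83 p [0.5711 0.1489 0.0622] ang 90.0 q [ 0.25  0.54 -0.01  1.02  0.    1.83] w 0.0004 F [-1.  -1.3 -0.6]
```

View pics/t1.png

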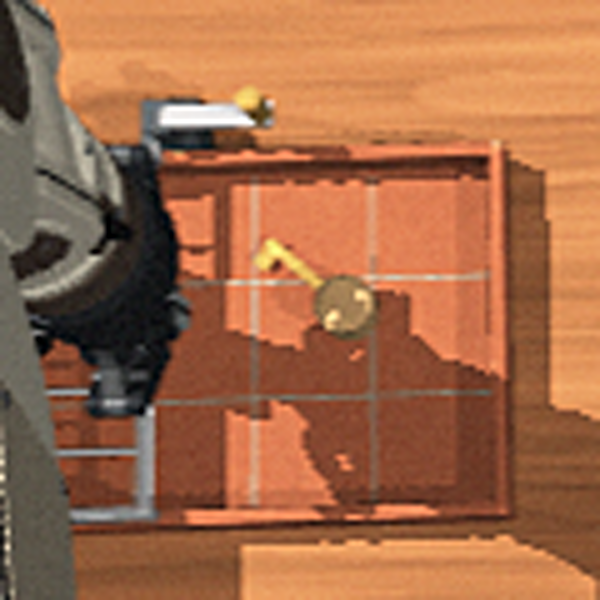

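The guard has moved back, with its front edge at col ~211. The key is clear at (249,231), pointing up-left. I'll keep pushing until it hits the stop.

Call:
{"name": "move_arm", "arguments": {"motion": [{"x":0.2,"y":0,"z":0,"yaw":0},{"x":0.4,"y":0,"z":0,"yaw":0},{"x":0.6,"y":0,"z":0,"yaw":0},{"x":0.6,"y":0,"z":0,"yaw":0}]}}

```text
clock: 6.38
eef_pos: [0.571, 0.1552, 0.0623]
tool_rot: [0.707, 0.707, 0.0, -0.0]
ft_force: [0.4, 0.1, -0.3]
grip_width: 0.0001
grasp_force: 0.3
```

```bash
python3 - <<'E'
from h import *
st()
for r,c in ((270,211),(245,211),(230.5,249),(220,233)): print(at("top",(r,c),.05 if c<220 else .036))
E
```

```text
t 6.38 p [0.571  0.1552 0.0623] ang 90.0 q [ 0.27  0.54 -0.01  1.02  0.    1.84] w 0.0001 F [ 0.4  0.1 -0.3]
[0.48373647 0.15524409 0.05      ]
[0.54472353 0.15628427 0.05      ]
[0.58087986 0.06624999 0.036     ]
[0.60866614 0.10614168 0.036     ]
```

Call:
{"name": "move_arm", "arguments": {"motion": [{"x":0.3,"y":0,"z":0,"yaw":0},{"x":0.5,"y":0,"z":0,"yaw":0},{"x":0.5,"y":0,"z":0,"yaw":0}]}}

```text
clock: 6.75
eef_pos: [0.571, 0.1582, 0.0624]
tool_rot: [0.707, 0.707, -0.001, 0.001]
ft_force: [-0.1, -6.9, 0.7]
grip_width: 0.0001
grasp_force: 3.1
```

Call:
{"name": "move_arm", "arguments": {"motion": [{"x":0.3,"y":0,"z":0,"yaw":0},{"x":0.3,"y":0,"z":0,"yaw":0}]}}

```text
clock: 7.0
eef_pos: [0.571, 0.1582, 0.0624]
tool_rot: [0.708, 0.706, -0.003, 0.003]
ft_force: [-0.4, -12.5, 2.2]
grip_width: -0.0004
grasp_force: 6.8
```

At the stop: position steady while the force rises. Backing off to the catch.

Call:
{"name": "move_arm", "arguments": {"motion": [{"x":-2.5,"y":0,"z":0,"yaw":0},{"x":-4,"y":0,"z":-6,"yaw":0},{"x":-4,"y":0,"z":-6,"yaw":0}]}}

```text
clock: 7.38
eef_pos: [0.575, 0.1232, 0.1278]
tool_rot: [0.708, 0.707, 0.005, 0.003]
ft_force: [-0.2, 0.5, 0.1]
grip_width: 0.0
grasp_force: 0.0
```

```bash
python3 - <<'E'
from h import *
print("hinge/peg", at("top",(191,230.5),.082))
o=np.array([.567,.177])
im=bot.camera("side"); cv2.imwrite("pics/s1.png",cv2.resize(im[250:400,160:360],(800,600),interpolation=cv2.INTER_CUBIC))
go((.70,.078,.124,135),(.70,.078,.064,135))
E
```

```text
hinge/peg [0.66969403 0.10340415 0.082     ]
t 7.42 p [0.5733 0.1233 0.1253] ang 90.0 q [0.21 0.47 0.05 1.15 0.   1.78] w 0.0002 F [-1.  -0.8 -1.1]
(0.7, 0.078, 0.124, 135) -> [-4.53 12.67  0.2 ] yaw -45.0
(0.7, 0.078, 0.064, 135) -> [-4.54 12.63  6.2 ] yaw -45.0
```

View pics/s1.png

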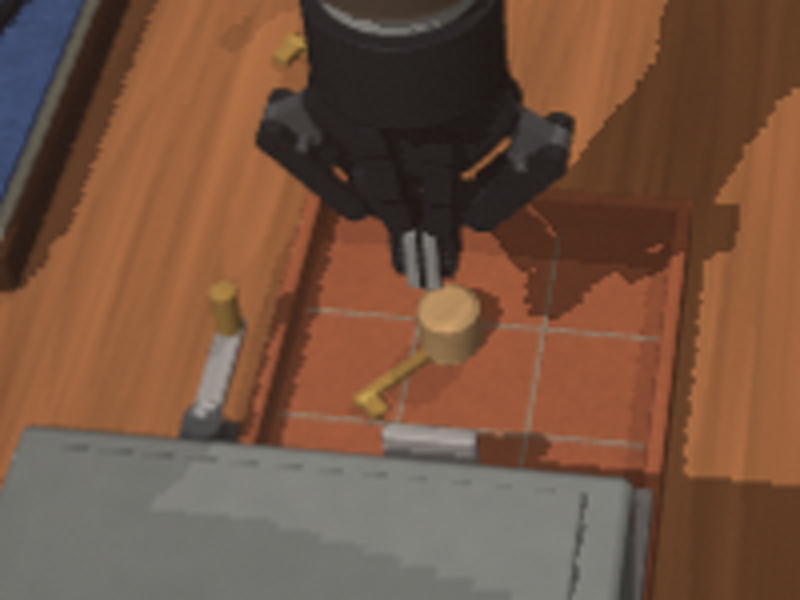

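Side view: guard tab is tight under the box edge and the catch peg at (216,322) is unmoved. The hand is clear.

Call:
{"name": "move_arm", "arguments": {"motion": [{"x":-2,"y":3,"z":0,"yaw":-10},{"x":-3.2,"y":6,"z":0,"yaw":-20},{"x":-4.5,"y":9,"z":0,"yaw":-30},{"x":-4.5,"y":12.6,"z":0,"yaw":-40},{"x":-4.5,"y":12.6,"z":0,"yaw":-45},{"x":-4.5,"y":12.6,"z":0,"yaw":-45},{"x":-4.5,"y":12.6,"z":4,"yaw":-45},{"x":-4.5,"y":12.6,"z":6,"yaw":-45},{"x":-4.5,"y":12.6,"z":6,"yaw":-45}]}}

```text
clock: 8.55
eef_pos: [0.6945, 0.0782, 0.0595]
tool_rot: [0.383, 0.924, -0.001, -0.003]
ft_force: [-0.3, -0.0, 0.5]
grip_width: -0.0
grasp_force: 0.0
```

```bash
python3 - <<'E'
from h import *
go(*[(x,y,.064,135) for x,y in((.684,.093),(.666,.096),(.649,.108),(.638,.124),(.634,.143),(.631,.147))])
E
```

```text
t 8.55 p [0.6945 0.0782 0.0595] ang 135.0 q [0.11 0.75 0.37 1.2  0.   0.9 ] w -0.0 F [-0.3 -0.   0.5]
(0.684, 0.093, 0.064, 135) -> [ 1.79  0.3  -0.44] yaw -0.0
(0.666, 0.096, 0.064, 135) -> [ 3.28 -0.76 -0.43] yaw -0.0
(0.649, 0.108, 0.064, 135) -> [ 5.33 -1.11 -0.42] yaw -0.0
(0.638, 0.124, 0.064, 135) -> [ 7.24 -0.76 -0.41] yaw -0.0
(0.634, 0.143, 0.064, 135) -> [ 8.86  0.3  -0.41] yaw -0.0
(0.631, 0.147, 0.064, 135) -> [ 9.36  0.37 -0.41] yaw -0.0
```

Call:
{"name": "move_arm", "arguments": {"motion": [{"x":1.2,"y":0.2,"z":-0.2,"yaw":0},{"x":2.2,"y":-0.3,"z":-0.2,"yaw":0},{"x":3.4,"y":-0.9,"z":-0.2,"yaw":0},{"x":4.4,"y":-1.2,"z":-0.2,"yaw":0},{"x":5.4,"y":-1.2,"z":-0.2,"yaw":0},{"x":6.4,"y":-1.1,"z":-0.2,"yaw":0},{"x":7.3,"y":-0.8,"z":-0.2,"yaw":0},{"x":8.1,"y":-0.4,"z":-0.2,"yaw":0},{"x":8.8,"y":0.1,"z":-0.2,"yaw":0},{"x":8.8,"y":0.1,"z":-0.2,"yaw":0}]}}

```text
clock: 9.8
eef_pos: [0.6354, 0.142, 0.0641]
tool_rot: [0.382, 0.924, 0.0, -0.0]
ft_force: [-0.3, -0.7, -1.0]
grip_width: -0.0001
grasp_force: 0.0
```

```bash
python3 - <<'E'
from h import *
go((.631,.147,.064,135))
im=bot.camera("top"); cv2.imwrite("pics/t2.png",cv2.resize(im[170:290,180:300],(600,600),interpolation=cv2.INTER_CUBIC))
im=bot.camera("side"); cv2.imwrite("pics/s2.png",cv2.resize(im[250:400,160:360],(800,600),interpolation=cv2.INTER_CUBIC))
E
```

```text
t 9.8 p [0.6354 0.142  0.0641] ang 135.1 q [0.22 0.64 0.19 1.11 0.   1.  ] w -0.0001 F [-0.3 -0.7 -1. ]
(0.631, 0.147, 0.064, 135) -> [0.66 0.04 0.01] yaw 0.1
```

View pics/s2.png

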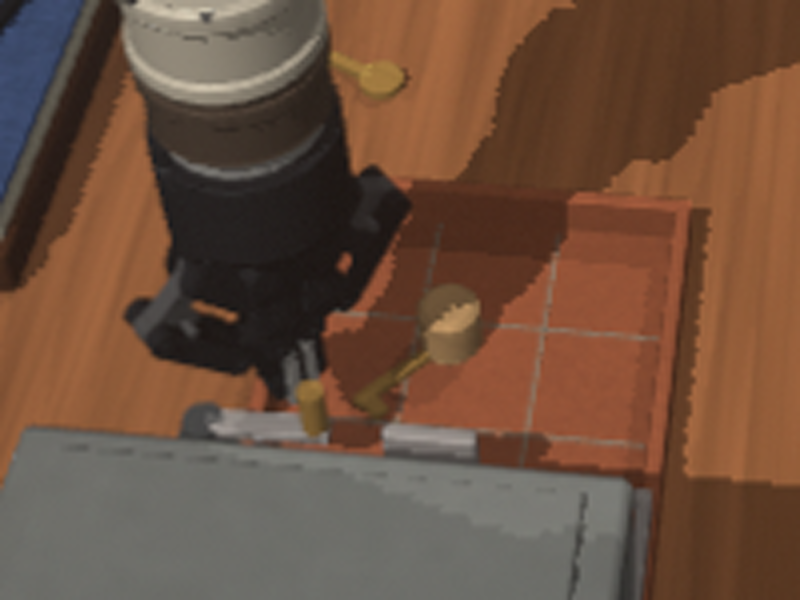

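The catch is nearly across, with the peg in contact at about (238,346). I'll push in +y to the stop (tool +x and +y).

Call:
{"name": "move_arm", "arguments": {"motion": [{"x":0.3,"y":0.3,"z":0,"yaw":0},{"x":0.5,"y":0.5,"z":0,"yaw":0},{"x":0.5,"y":0.5,"z":0,"yaw":0}]}}

```text
clock: 10.28
eef_pos: [0.6359, 0.1456, 0.0642]
tool_rot: [0.383, 0.924, -0.002, 0.001]
ft_force: [-0.1, -6.1, -1.6]
grip_width: 0.0004
grasp_force: 2.4
```

Call:
{"name": "move_arm", "arguments": {"motion": [{"x":0.2,"y":0.2,"z":0,"yaw":0},{"x":0.4,"y":0.4,"z":0,"yaw":0},{"x":0.4,"y":0.4,"z":0,"yaw":0}]}}

```text
clock: 10.65
eef_pos: [0.6366, 0.1468, 0.0643]
tool_rot: [0.385, 0.923, -0.005, 0.003]
ft_force: [2.1, -15.3, 1.6]
grip_width: 0.0002
grasp_force: 6.2
```

Both stops are confirmed. Retreating, then moving to the tongs.

Call:
{"name": "move_arm", "arguments": {"motion": [{"x":-2.5,"y":-2.5,"z":0,"yaw":0},{"x":-3.2,"y":-3.2,"z":-5,"yaw":0},{"x":-4,"y":-4,"z":-10,"yaw":0},{"x":-4,"y":-4,"z":-13,"yaw":0}]}}

```text
clock: 11.15
eef_pos: [0.6367, 0.0963, 0.1977]
tool_rot: [0.383, 0.924, 0.001, 0.002]
ft_force: [0.3, 0.7, 0.2]
grip_width: 0.0
grasp_force: 0.0
```

```bash
python3 - <<'E'
from h import *
go((.484,-.269,.15,176))
E
```

```text
t 11.15 p [0.6367 0.0963 0.1977] ang 134.9 q [0.15 0.54 0.37 1.39 0.   0.94] w 0.0 F [0.3 0.7 0.2]
(0.484, -0.269, 0.15, 176) -> [-15.07 -36.62   4.66] yaw -41.1
```

Call:
{"name": "move_arm", "arguments": {"motion": [{"x":-2,"y":-5,"z":0,"yaw":-6},{"x":-4,"y":-10,"z":0,"yaw":-12},{"x":-6,"y":-15,"z":0,"yaw":-18},{"x":-8.5,"y":-20.5,"z":0,"yaw":-24},{"x":-11,"y":-26,"z":1,"yaw":-30},{"x":-13,"y":-31,"z":2,"yaw":-36},{"x":-15.1,"y":-36.6,"z":4.6,"yaw":-41},{"x":-15.1,"y":-36.6,"z":4.6,"yaw":-41},{"x":-15.1,"y":-36.6,"z":4.6,"yaw":-41},{"x":-15.1,"y":-36.6,"z":4.6,"yaw":-41}], "gripper": 1}}

```text
clock: 12.4
eef_pos: [0.4848, -0.2677, 0.1491]
tool_rot: [0.034, 0.999, -0.0, 0.001]
ft_force: [-0.3, -0.0, 0.1]
grip_width: 0.0853
grasp_force: 0.0
```

```bash
python3 - <<'E'
from h import *
go((.484,-.269,.022,176))
im=bot.camera("side"); cv2.imwrite("pics/s3.png",cv2.resize(im[150:270,240:400],(800,600),interpolation=cv2.INTER_CUBIC))
im=bot.camera("top"); cv2.imwrite("pics/t3.png",cv2.resize(im[170:290,180:300],(600,600),interpolation=cv2.INTER_CUBIC))
E
```

```text
t 12.4 p [ 0.4848 -0.2677  0.1491] ang 176.1 q [-0.5   0.39 -0.    1.18  0.   -0.44] w 0.0853 F [-0.3 -0.   0.1]
(0.484, -0.269, 0.022, 176) -> [ 0.09 -0.13 12.71] yaw 0.1
```

View pics/s3.png

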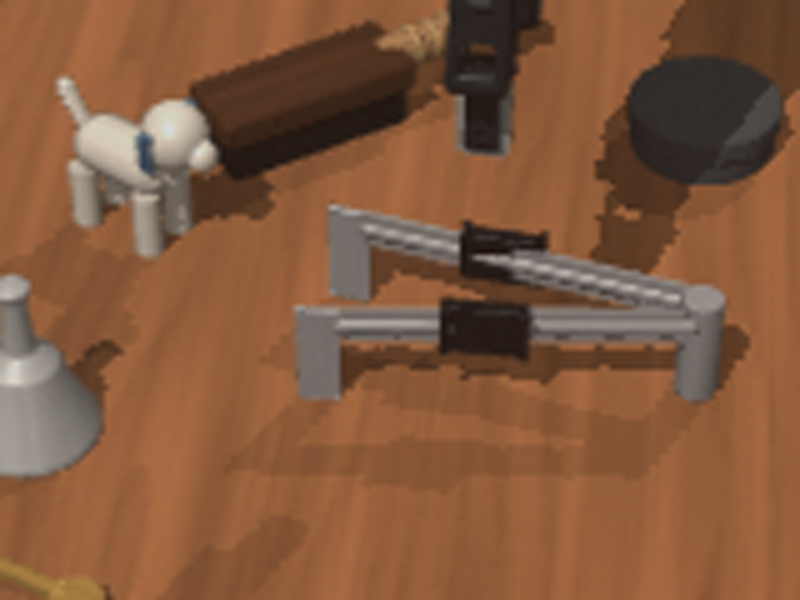

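View pics/t3.png

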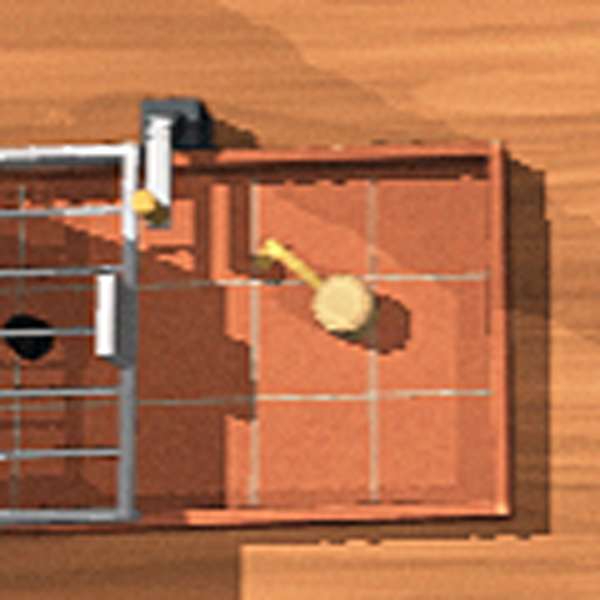

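Top view: catch fully across in front of the guard, guard back, and the key undisturbed at (249,231). Side view: both grip blocks are visible, the near one centred at about (337,215). I'll check the grip point once more.

```bash
python3 - <<'E'
from h import *
f=lambda c,r:(150+r/5,240+c/5)
for n,p,z in(("near blk top mid",f(486,303),.058),("far blk top mid",f(505,233),.058),("post top",f(704,300),.056),("jaw near top",f(317,310),.054),("jaw far",f(348,213),.054)): print(n,at("side",p,z).round(4))
E
```

```text
near blk top mid [ 0.4845 -0.2454  0.058 ]
far blk top mid [ 0.4799 -0.2955  0.058 ]
post top [ 0.3878 -0.2595  0.056 ]
jaw near top [ 0.5599 -0.2377  0.054 ]
jaw far [ 0.5542 -0.3078  0.054 ]
```

Call:
{"name": "move_arm", "arguments": {"motion": [{"x":0.2,"y":-0.2,"z":4,"yaw":0},{"x":0.2,"y":-0.2,"z":8,"yaw":0},{"x":0.2,"y":-0.2,"z":11,"yaw":0},{"x":0.2,"y":-0.2,"z":12.7,"yaw":0},{"x":0.2,"y":-0.2,"z":12.7,"yaw":0},{"x":0.2,"y":-0.2,"z":12.7,"yaw":0}]}}

```text
clock: 13.25
eef_pos: [0.4826, -0.2704, 0.0223]
tool_rot: [0.034, 0.999, -0.0, 0.001]
ft_force: [1.5, 0.5, 0.2]
grip_width: 0.0853
grasp_force: 0.0
```

Call:
{"name": "move_arm", "arguments": {"motion": [{"x":0,"y":0,"z":0,"yaw":0},{"x":0,"y":0,"z":0,"yaw":0},{"x":0,"y":0,"z":0,"yaw":0},{"x":0,"y":0,"z":0,"yaw":0},{"x":0,"y":0,"z":0,"yaw":0},{"x":0,"y":0,"z":0,"yaw":0}], "gripper": 0.2}}

```text
clock: 14.0
eef_pos: [0.4833, -0.2712, 0.0236]
tool_rot: [0.034, 0.999, -0.001, 0.002]
ft_force: [0.1, -0.4, 7.3]
grip_width: 0.0517
grasp_force: 10.2
```

```bash
python3 - <<'E'
from h import *
st(); print(bot.get_obs()["grasp_force"])
im=bot.camera("side"); cv2.imwrite("pics/s4.png",cv2.resize(im[150:270,240:400],(800,600),interpolation=cv2.INTER_CUBIC))
E
```

```text
t 14.0 p [ 0.4833 -0.2712  0.0236] ang 176.1 q [-0.51  0.52 -0.17  0.88  0.   -0.44] w 0.0517 F [ 0.1 -0.4  7.3]
10.196995586156845
```

View pics/s4.png

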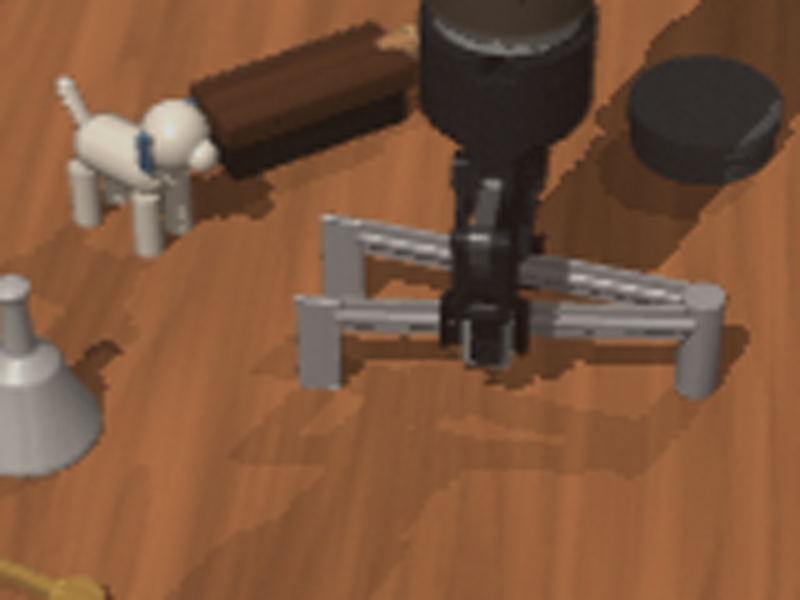

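Both blocks are seated between the fingers and the jaws are partly closed. Lifting.

Call:
{"name": "move_arm", "arguments": {"motion": [{"x":0,"y":0,"z":-1,"yaw":0},{"x":0,"y":0,"z":-4,"yaw":0},{"x":0,"y":0,"z":-8,"yaw":0},{"x":0,"y":0,"z":-12,"yaw":0},{"x":0,"y":0,"z":-14,"yaw":0},{"x":0,"y":0,"z":-14,"yaw":0}]}}

```text
clock: 14.8
eef_pos: [0.4825, -0.2713, 0.1636]
tool_rot: [0.035, 0.999, -0.001, 0.002]
ft_force: [0.6, -0.2, -2.1]
grip_width: 0.0516
grasp_force: 7.1
```

```bash
python3 - <<'E'
from h import *
print(bot.get_obs()["grasp_force"])
go((.5815,-.008,.16,-90))
E
```

```text
7.052774280309677
t 14.8 p [ 0.4825 -0.2713  0.1636] ang 176.0 q [-0.51  0.38  0.02  1.21 -0.   -0.44] w 0.0516 F [ 0.6 -0.2 -2.1]
(0.5815, -0.008, 0.16, -90) -> [-8.04 26.96  0.34] yaw -94.0
```

Call:
{"name": "move_arm", "arguments": {"motion": [{"x":-0.3,"y":1,"z":0,"yaw":-4},{"x":-0.8,"y":2.7,"z":0,"yaw":-10},{"x":-1.4,"y":4.7,"z":0,"yaw":-17},{"x":-2.0,"y":6.7,"z":0,"yaw":-24},{"x":-2.6,"y":8.7,"z":0,"yaw":-31},{"x":-3.2,"y":10.7,"z":0,"yaw":-38},{"x":-3.8,"y":12.7,"z":0,"yaw":-45},{"x":-4.4,"y":14.7,"z":0,"yaw":-52},{"x":-5,"y":16.7,"z":0,"yaw":-59},{"x":-5.6,"y":18.7,"z":0,"yaw":-66},{"x":-6.2,"y":20.7,"z":0,"yaw":-73},{"x":-6.8,"y":22.7,"z":0,"yaw":-80},{"x":-7.4,"y":24.7,"z":0,"yaw":-87},{"x":-7.8,"y":26,"z":0,"yaw":-91},{"x":-8,"y":27,"z":0,"yaw":-94},{"x":-8,"y":27,"z":0,"yaw":-94},{"x":-8,"y":27,"z":0,"yaw":-94}]}}

```text
clock: 16.92
eef_pos: [0.5796, -0.0072, 0.1609]
tool_rot: [-0.707, 0.707, 0.0, -0.0]
ft_force: [-0.6, -0.2, -1.1]
grip_width: 0.0514
grasp_force: 7.1
```

Call:
{"name": "move_arm", "arguments": {"motion": [{"x":0,"y":0,"z":2,"yaw":0},{"x":0,"y":0,"z":4,"yaw":0},{"x":0,"y":0,"z":6,"yaw":0},{"x":0,"y":0,"z":7,"yaw":0},{"x":0,"y":0,"z":7,"yaw":0},{"x":0,"y":0,"z":7,"yaw":0}]}}

```text
clock: 17.68
eef_pos: [0.5807, -0.007, 0.0922]
tool_rot: [-0.707, 0.707, -0.001, 0.001]
ft_force: [0.4, -0.1, -1.2]
grip_width: 0.0512
grasp_force: 7.1
```

```bash
python3 - <<'E'
from h import *
p,_=st()
im=bot.camera("top"); a=im[170:330,220:380]
b=bot.camera("side")[190:350,200:360]
cv2.imwrite("pics/c5.png",np.hstack([cv2.resize(x,(400,400),interpolation=cv2.INTER_CUBIC) for x in(a,b)]))
zt=p[2]-.0236
P=[p+[0,.075,-p[2]+zt+.054],[.5815,.067,.036]]
for c in("top","side"): print(c,proj(c,P).round(1).tolist())
E
```

```text
t 17.68 p [ 0.5807 -0.007   0.0922] ang -90.0 q [-0.01  0.49 -0.01  1.07 -0.   -1.58] w 0.0512 F [ 0.4 -0.1 -1.2]
top [[241.9, 223.0], [248.7, 230.3]]
side [[268.8, 294.5], [271.6, 324.3]]
```

View pics/c5.png

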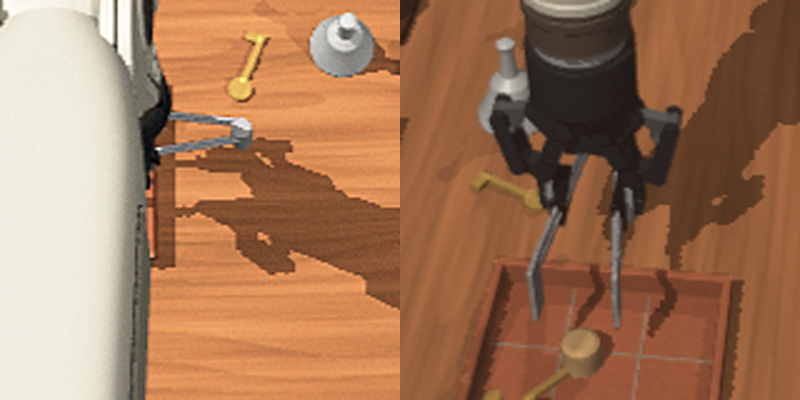

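Side half of the picture: the jaws straddle the fob in x (jaw tops at (253,298) and (285,297), fob at (272,325)). I'll check tilt and height before lowering.

```bash
python3 - <<'E'
from h import *
print("post", at("top",(222.8,316.4),.1246))
zt=.0686
P=[[.5807+s,.068+d,zt+z] for s in(-.027,.027) for d in (0,) for z in(0,.054)]
print(proj("side",P).round(1).tolist())
for rc in((298,252.8),(297.2,284.8)): print(at("side",rc,zt+.054))
for rc in((317.2,254.8),(320,286.4)): print(at("side",rc,zt))
E
```

```text
post [ 0.57586512 -0.10186321  0.1246    ]
[[285.4, 315.0], [283.9, 295.8], [256.3, 312.6], [253.7, 293.3]]
[0.60726132 0.07877988 0.1226    ]
[0.55167153 0.07108317 0.1226    ]
[0.60837922 0.07883221 0.0686    ]
[0.55010014 0.07907679 0.0686    ]
```

Everything is consistent: the visible edges are the jaws' front edges, 10 mm ahead of centre. Lowering, then squeezing.

Call:
{"name": "move_arm", "arguments": {"motion": [{"x":0,"y":0.1,"z":1.5,"yaw":0},{"x":0,"y":0.1,"z":3,"yaw":0},{"x":0,"y":0.1,"z":4.2,"yaw":0},{"x":0,"y":0.1,"z":5.1,"yaw":0},{"x":0,"y":0.1,"z":5.1,"yaw":0},{"x":0,"y":0.1,"z":5.1,"yaw":0}]}}

```text
clock: 18.52
eef_pos: [0.5794, -0.0068, 0.0406]
tool_rot: [0.707, -0.707, 0.0, -0.0]
ft_force: [0.7, -0.4, -1.5]
grip_width: 0.0515
grasp_force: 7.1
```

Call:
{"name": "move_arm", "arguments": {"motion": [{"x":0,"y":0,"z":0,"yaw":0},{"x":0,"y":0,"z":0,"yaw":0},{"x":0,"y":0,"z":0,"yaw":0},{"x":0,"y":0,"z":0,"yaw":0},{"x":0,"y":0,"z":0,"yaw":0},{"x":0,"y":0,"z":0,"yaw":0},{"x":0,"y":0,"z":0,"yaw":0},{"x":0,"y":0,"z":0,"yaw":0}], "gripper": -1}}

```text
clock: 19.52
eef_pos: [0.5795, -0.007, 0.0406]
tool_rot: [-0.707, 0.707, -0.0, 0.0]
ft_force: [0.8, -1.6, 2.3]
grip_width: 0.0372
grasp_force: 59.9
```

Call:
{"name": "move_arm", "arguments": {"motion": [{"x":0,"y":0,"z":-0.5,"yaw":0},{"x":0,"y":0,"z":-1.5,"yaw":0},{"x":0,"y":0,"z":-3,"yaw":0},{"x":0,"y":0,"z":-4.5,"yaw":0},{"x":0,"y":0,"z":-6,"yaw":0},{"x":0,"y":0,"z":-7.5,"yaw":0},{"x":0,"y":0,"z":-9,"yaw":0},{"x":0,"y":0,"z":-10.5,"yaw":0},{"x":0,"y":0,"z":-12,"yaw":0},{"x":0,"y":0,"z":-13.5,"yaw":0},{"x":0,"y":0,"z":-15,"yaw":0},{"x":0,"y":0,"z":-16,"yaw":0},{"x":0,"y":0,"z":-16,"yaw":0},{"x":0,"y":0,"z":-16,"yaw":0},{"x":0,"y":0,"z":-16,"yaw":0},{"x":0,"y":0,"z":-16,"yaw":0}]}}

```text
clock: 21.52
eef_pos: [0.5787, -0.0068, 0.1997]
tool_rot: [0.707, -0.707, -0.0, 0.0]
ft_force: [-0.4, 0.8, -2.5]
grip_width: 0.0372
grasp_force: 60.2
```

```bash
python3 - <<'E'
from h import *
st(); cv2.imwrite("pics/s6.png",cv2.resize(bot.camera("side")[180:400,160:400],(654,600),interpolation=cv2.INTER_CUBIC))
E
```

```text
t 21.52 p [ 0.5787 -0.0068  0.1997] ang -90.0 q [-0.01  0.41  0.17  1.32 -0.   -1.58] w 0.0372 F [-0.4  0.8 -2.5]
```

View pics/s6.png

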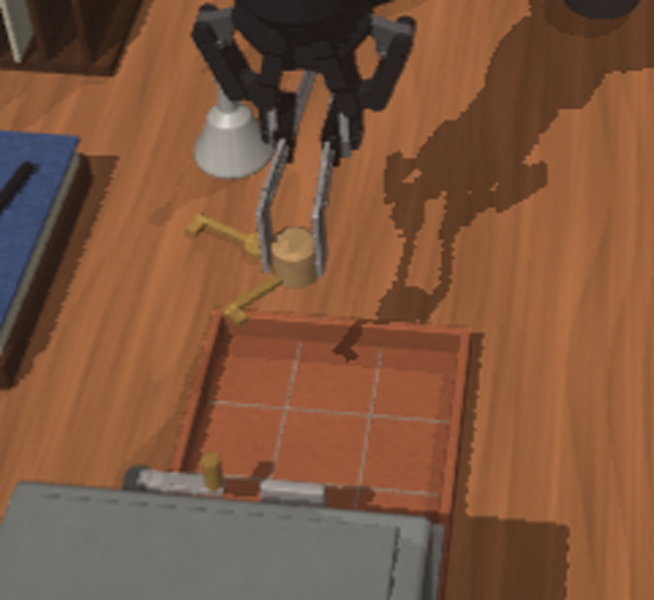

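The key is pinched level between the jaws (fob at about (267,274)), with its underside near z = 0.167 m. The catch and guard are still in place. Handing in.

```bash
python3 -c "
from workcell import bot
print(bot.job_done())"
```

```text
the job is handed in; nothing more can be done
None
```

I handed the job in at about 21.5 s. The guard is fully back and the catch was then turned fully across it. The tongs hold the key by its fob, about 16 cm above the table.

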